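Index the loaded shuttle to its mid stop

TASK

Bring the loaded bushing to the pressing station, using only fingertip pushes. First push the red stop block fully in towards the slide; then push the sprung slide by its black plate back past the stop pin and let go so that it springs back and latches against the pin at mid position. The bushing must stay standing in its brass nest, never lifted or tipped, and the other parts on the bench are to be left alone.

Things in the scene. Friction and masses are not known exactly. Their poses are not given: they have to be found in the camera images.
- fixture: the grey steel shuttle fixture fixed to the bench; origin on the table under its middle. Its x axis is the direction in which the slide is pushed, its y axis points to the side where the red stop block sits, z up. Base plate 12 mm thick, from x -150 to +110 mm and y -55 to +55 mm, with an outrigger of the same height at x -25 to +45 mm out to y +155 mm. Guide rails beside the slide rise to 26 mm, the blue end block at x +95 to +110 mm to 44 mm.
- slide (a joint): travel of the aluminium slide along the fixture's +x, m: 0 at its front rest, 0.080 at the rear end stop. A return spring pulls it to 0 (2 N at 0, 6 N at 0.080; brisk pushing adds 35 N per m/s, riding over the stop pin about 3 N). With the stop block fully in, the dark steel cam on the slide pushes the sprung pin aside and clears it at 0.047; a slide released beyond that returns and rests latched at 0.047. Released short of that, or with the block out, it returns to 0.
- push_face (a point): centre of the front (-x) face of the slide's upright black push plate, moving with the slide; the plate is 60 mm wide, 8 mm thick and spans heights 26 to 72 mm above the table, this point at 50 mm. At slide 0 it lies at fixture x -108, y 0 mm. The space in front of it is free above the 12 mm base plate.
- stop_block (a joint): travel of the red stop block along the fixture's -y, towards the slide, m: 0 fully out, 0.025 fully in against its stop; it starts near out. It rubs with about 6 N and stays where it is left.
- stop_face (a point): centre of the outer (+y) face of the red stop block, moving with it; block 40 by 40 mm, from 15 to 53 mm above the table, this point at 34 mm. At stop_block 0 it lies at fixture x +10, y +127.5 mm. Pushed along the fixture's -y. Free space beyond it (+y) above the 12 mm outrigger.
- pin_nose (a point): middle of the rounded brass nose (10 mm across) of the sprung stop pin that the stop block carries on its slide side, 37 mm above the table; it stands in the way of the slide's cam once the block is fully in
- bushing_center (a point): centre, half-way up, of the loose turned steel bushing (26 mm across below, 21 mm above, 48 mm tall, 0.1 to 0.2 kg) standing in the nest on the slide; its top is 78 mm above the table. Its z axis is up. Not to be grasped.
- nest (a point): centre of the nest floor on the slide, 30 mm above the table: brass ring 40 mm outside, 30 mm inside, 8 mm high, moving with the slide; 58 mm behind the push plate's front face
- spare_a: loose bystander: spare steel bushing like the one in the nest, 26 mm across and 48 mm tall, standing on the table to the right of the fixture; origin at the centre of its underside
- spare_b: loose bystander: spare steel bushing like the one in the nest, 26 mm across and 48 mm tall, standing on the table to the right of the fixture; origin at the centre of its underside
- collar: loose bystander: dark steel ring collar, 64 mm across, 22 mm high; origin at the centre of its underside
- tin: loose bystander: blue tin, 68 mm across, 70 mm tall; origin at the centre of its underside
- block: loose bystander: dark steel block 50 x 100 x 35 mm near the green drawer cabinet; origin at the centre of its underside
- driver: loose bystander: screwdriver with a red handle lying on the bench; origin under its middle
There are look-alikes about, which are no part of the job. Leave any pink look-alike of the part that bears bushing_center alone.

How it is judged:
On the way, in this order (a step that is already met when the one before it is completed fails the run):
1. the stop block is pushed fully in while the slide still rests at the front (value of joint stop_block above 0.0215 m and value of joint slide below 0.01 m), for 0.1 s.
2. the slide is pushed back past the stop pin (value of joint slide above 0.049 m and value of joint stop_block above 0.0205 m), for 0.05 s.
At the end, for the whole second after the job is handed in: The slide rests latched at mid position (joint 43 to 51 mm, still), the stop block is fully in (at least 20.5 of 25 mm), the bushing stands upright (within 0.1 rad) on the floor of its nest (within 6 mm of its centre), and no other part has moved more than 30 mm (value of joint slide between 0.043 and 0.051 m and velocity of joint slide between -0.01 and 0.01 m/s and value of joint stop_block above 0.0205 m and horizontal distance between bushing_center and nest below 0.006 m and angle between bushing_center's own z axis and vertical below 0.1 rad and z of bushing_center in the frame of nest below 0.03 m and distance of each of spare_a, spare_b, collar, tin, block, driver from where it was at the start of the episode below 0.03 m); the robot touches nothing.
It fails at once if the bushing is lifted out of its nest or tipped (z of bushing_center in the frame of nest above 0.034 m or angle between bushing_center's own z axis and vertical above 0.5 rad or horizontal distance between bushing_center and nest above 0.015 m).
It fails at once if another part on the bench is moved or lifted (distance of any of spare_a, spare_b, collar, tin, block, driver from where it was at the start of the episode above 0.03 m or height (world z) of any of spare_a, spare_b, collar, tin, block, driver above 0.02 m).
It also fails if it takes over 48 s, if anything falls off the work surface, if the arm or the gripper's body presses on something with over 40 N, if the wrist force passes 120 N, or if a joint passes its speed limit or range.

ROBOT

A 7-joint arm with a two-finger parallel gripper is mounted at the origin on the work surface. World frame = base frame: x ahead of the robot, y to its left, z up, the work surface at z = 0. Lengths are in m, angles in rad, forces in N, time in s.
With the tool pointing down it reaches from about 0.425 to 0.95 m from the base axis. Payload 4.7 kg.
Tool frame: the origin (TCP) lies on the centre line of the jaws, within the pads' length; the fingertips stand robot.nose_length ahead of it and the grasp point (between the pads) lies 8 mm behind it (robot.nose_length is the distance from the TCP to the fingertips, in m); z points along the fingers, y is the line along which they close (so a half turn about z gives the same grasp; the last joint's range is limited). The gripper opens to 85 mm and grips with 20 to 120 N. Pads are 22 mm wide; open, the fingers measure 114 mm over their backs; the gripper's body (76 mm by 85 mm) begins 54 mm behind the grasp point. The pads swing forward as they close: fully open they stand 13 mm farther back than shut.
Start: joints at [1.133, 0.469, -0.049, 1.532, 0.024, 1.141, -0.082], TCP at [0.268, -0.619, 0.242] pointing down, gripper open.
Joint ranges: [-2.59, 2.59], [-0.33, 1.99], [-1.39, 1.29], [0.1, 2.45], [-1.04, 4.18], [0.21, 1.99], [-2.66, 2.66]. Speed limits (rad/s): [2.57, 2.57, 3.14, 3.14, 3.14, 3.14, 3.14].

INTERFACE

Orientations are given as [roll, pitch, yaw] about the fixed x, y, z axes, in that order (R = Rz(yaw) Ry(pitch) Rx(roll)).
In Python, from plant import robot gives the robot as it stands. Calls block until the motion is done:
- robot.goto(position, orientation): joint-space move of the TCP to a pose.
- robot.move_straight(position, vel=0.15, attitude=None, contact_N=None): straight line of the TCP; attitude=None keeps the orientation; vel is the mean speed in m/s. With contact_N (N) it stops when the force on the tool has changed by that much, and returns True; else False.
- robot.move_joints(angles): joint-space move.
- robot.grip(opening, strength=None): opening from 0.0 (shut) to 1.0 (fully open); strength is the grip in N (None keeps the last); returns when the fingers have stopped.
- robot.sleep(seconds).
- robot.inverse_kinematics(position, orientation): joint angles nearest the present ones, or None.
- robot.sense(): the state.
- robot.grab_frame(name): name is "side" or "top" or "wrist"; returns a dict with "image" (420x560x3 uint8, red, green, blue), "range_z" (420x560 float32, m along the optical axis (not along the pixel's ray), 0 where there is no reading), "fx", "fy", "cx", "cy" (pixels), "R" (3x3) and "t" (3): a world point X has camera coordinates R X + t. Camera axes: x right, y down, z forward; pixel columns grow to the right and rows downward; lengths in m; the calibration is good to about 2 mm. The wrist camera is an equidistant fisheye: a pixel r from the principal point sees the ray r / f radians off the axis. A picture is of the moment at which its call begins.
A pose or a line that the arm cannot do raises robot.IKError and nothing moves.
- robot.close_job(): hands the job in; it is judged then, once.
The state is a dict: "t": time; "joint_pos": joint angles; "joint_velocities": joint speeds; "effort": joint torques, N m; "tcp_pos": TCP position; "tcp_rot": TCP orientation; "wrist_force": force on the tool from outside, world axes, zero at the start; "torque": the same for the moment, N m; "opening": opening from 0.0 (shut) to 1.0 (fully open); "gripper_force": force on a finger pad.
Only numpy, scipy, OpenCV 4.12 (cv2) and the standard library are available. Lean on these libraries where they do the work, as an engineer would, in place of code of your own. Each camera call takes 0.05 s, during which the arm holds its last target. There are 200 camera calls.

## Working session

There is one attempt and no reset: what is moved stays moved. The work goes in short steps, each a Python script; the robot and the scene stay as the last script left them, time stands still between calls to the robot, and variables do not carry over. Pictures are saved under pics/ and viewed, at most 10 in all, crops included, and the job is handed in when it is done.

```bash
mkdir -p pics; ls
cat > h.py <<'E'
import numpy as np, cv2
from plant import robot
def pts(f):
    h,w=f["range_z"].shape; u,v=np.meshgrid(np.arange(w),np.arange(h)); z=f["range_z"]
    P=np.stack([(u-f["cx"])/f["fx"]*z,(v-f["cy"])/f["fy"]*z,z],-1)
    return (P-np.array(f["t"]))@np.array(f["R"])
E
python3 - <<'E'
from h import *
import pickle
for n in ("top","side"):
    f=robot.grab_frame(n); cv2.imwrite(f"pics/{n}0.png",f["image"][:,:,::-1]); pickle.dump(f,open(n+".pkl","wb"))
    print(n,f["fx"],f["cx"],f["cy"],-np.array(f["R"]).T@f["t"])
s=robot.sense(); print(robot.nose_length,s["t"],s["tcp_pos"],s["tcp_rot"],s["opening"])
E
```

```text
pics
top 465.23656344617444 287.64154100429323 205.3070530496825 [ 0.43983293 -0.04669771  1.2956232 ]
side 478.89763944634194 281.64496168444487 207.4569279200178 [-0.2020086   0.65434043  0.84771   ]
0.011 0.1 [ 0.2681768  -0.61890036  0.24136517] [-3.13984522e+00 -6.41059716e-06  4.08865648e-01] 0.9995717054313409
```

View pics/top0.png

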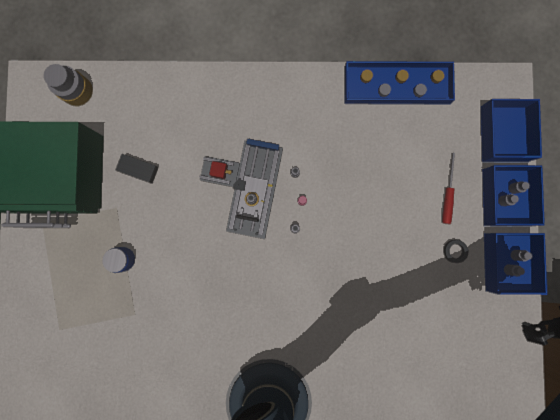

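View pics/side0.png

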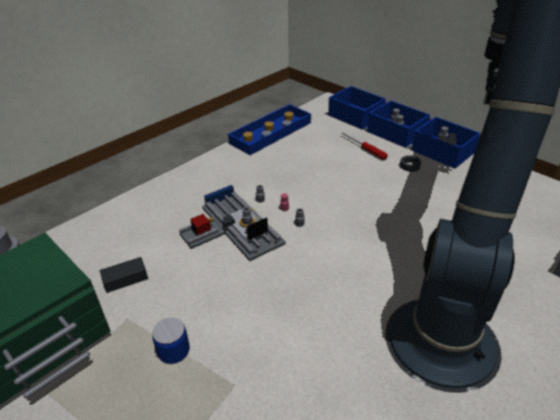

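The top view shows the fixture at about (255,188). Its blue end block is at (263,145), the red stop block at (219,170), the black push plate at (247,213) and the loaded bushing at (252,198). The lone pink look-alike stands at (302,199), between the two grey spares at (295,171) and (295,227).

Next I'll measure the fixture pose.

```bash
cat > m.py <<'E'
from h import *
def ray(f,uv,z):
    uv=np.atleast_2d(np.array(uv,float)); d=np.c_[(uv[:,0]-f["cx"])/f["fx"],(uv[:,1]-f["cy"])/f["fy"],np.ones(len(uv))]@np.array(f["R"])
    c=-np.array(f["R"]).T@f["t"]; return c+d*((z-c[2])/d[:,2])[:,None]
def measure(f):
    P=pts(f); hsv=cv2.cvtColor(f["image"],cv2.COLOR_RGB2HSV); H,S,V=cv2.split(hsv); z=P[...,2]
    roi=np.zeros(H.shape,bool); roi[130:250,190:290]=True; out={}
    blue=roi&(H>100)&(H<130)&(S>120)&(abs(z-.044)<.012)
    red=roi&((H<8)|(H>172))&(S>130)&(abs(z-.053)<.010)
    hi=roi&(z>.006)&(z<.09)
    for n,m,h in (("blue",blue,.044),("red",red,.053),("all",hi,None)):
        v,u=np.nonzero(m)
        X=ray(f,np.c_[u,v],h) if h else P[m]
        r=cv2.minAreaRect(X[:,:2].astype(np.float32)*1000)
        out[n]=(X,r); print(n,len(X),"med z",np.median(P[m][:,2]).round(4),"rect",np.round(r[0],1),np.round(r[1],1),round(r[2],1),"mean",(X.mean(0)*1e3).round(1))
    return P,out
E
python3 - <<'E'
from m import *; import pickle
f=pickle.load(open("top.pkl","rb")); P,o=measure(f)
X,r=o["blue"]
# base plate & rails: low-height points for long side direction
z=P[...,2]; roi=np.zeros(z.shape,bool); roi[130:250,190:290]=True
m=roi&(z>.006)&(z<.09); Q=P[m]
im=cv2.resize(f["image"][125:250,185:315,::-1],None,fx=5.6,fy=4.8*1.16/1.16,interpolation=cv2.INTER_CUBIC); cv2.imwrite("pics/c.png",cv2.resize(f["image"][125:245,185:315,::-1],None,fx=5,fy=5,interpolation=cv2.INTER_CUBIC))
for name,uv,zz in (("spareA",(295,171),.04),("spareB",(295,227),.04),("pink",(302,199),.04)):
    print(name,P[uv[1],uv[0]].round(3))
np.save("Q.npy",Q)
E
```

```text
blue 140 med z 0.0449 rect [699.7  18.8] [84.5 12.4] 78.8 mean [699.8  18.8  44. ]
red 203 med z 0.0538 rect [628.9 138.5] [37.7 39.5] 78.3 mean [628.5 138.2  53. ]
all 4828 med z 0.0243 rect [578.8  83.9] [330.3 277.6] 0.2 mean [588.   61.1  25.2]
spareA [ 0.625 -0.071  0.048]
spareB [ 0.474 -0.071  0.047]
pink [ 0.549 -0.09   0.048]
```

View pics/c.png

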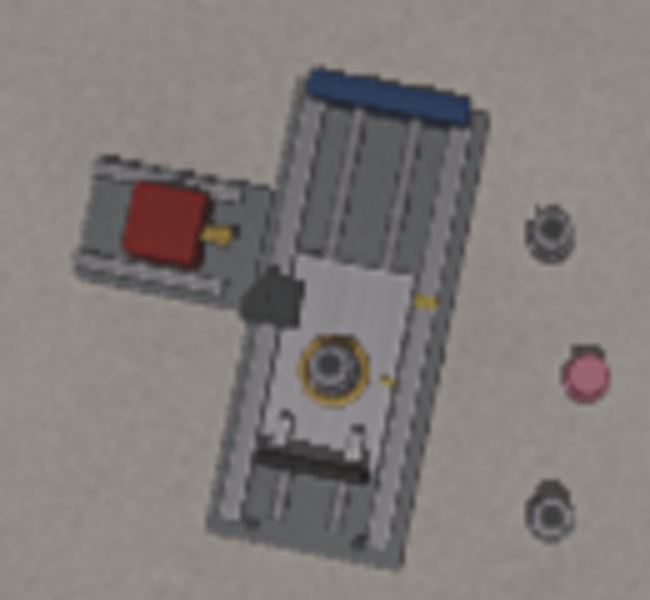

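The crop confirms the parts. Crop pixels: red block (165,223), brass pin nose (218,235), cam (275,298), bushing in its brass ring (332,367), black plate (310,458). The pink look-alike at (585,377) stands alone on the table, so I leave it.

The blue and red rectangles both give a yaw of about -11.5°. Their separation along fixture x is 93.3 mm against the expected 92.5, which fits. Next I push the stop block.

```bash
cat >> m.py <<'E'
yaw=np.radians(-11.5); ex=np.array([np.cos(yaw),np.sin(yaw)]); ey=np.array([-ex[1],ex[0]])
O=np.array([.6998,.0188])-.1025*ex
def W(x,y,z): return [*(O+ex*x+ey*y),z]
E
python3 - <<'E'
from m import *
print("origin",O)
ori=[np.pi,0,yaw+np.pi/2]
q=[robot.inverse_kinematics(W(.01,.17,.2),[np.pi,0,a]) for a in (yaw+np.pi/2,yaw-np.pi/2)]
print(q, robot.sense()["joint_pos"])
robot.grip(0.0)
j=robot.sense()["joint_pos"]
a=min((0,1),key=lambda i: 9e9 if q[i] is None else np.abs(np.array(q[i])-j).max())
ori=[np.pi,0,yaw+(np.pi/2 if a==0 else -np.pi/2)]
robot.goto(W(.01,.17,.2),ori)
robot.move_straight(W(.01,.17,.041),vel=.12)
f0=np.array(robot.sense()["wrist_force"])
hit=robot.move_straight(W(.01,.108,.041),vel=.03,contact_N=22)
s=robot.sense(); d=np.array(s["tcp_pos"][:2])-O
print("hit",hit,"fix xy",d@ex,d@ey,"dF",np.array(s["wrist_force"])-f0,"t",s["t"])
robot.sleep(.2)
f=robot.grab_frame("top"); cv2.imwrite("pics/a.png",cv2.resize(f["image"][105:255,170:330,::-1],None,fx=4,fy=4))
E
```

```text
origin [0.59935772 0.03923521]
[array([ 0.16917922,  0.64464673, -0.83566488,  1.54595645,  0.50353898,
        1.17770249, -0.96340962]), array([ 0.32636193,  0.80466722, -1.18133182,  1.53691453,  0.75940743,
        1.31815502,  1.99793867])] [ 1.13307838  0.46937573 -0.04862438  1.5335536   0.02404186  1.14099257
 -0.08228284]
hit False fix xy 0.010082515250966007 0.11276781733286344 dF [ 3.05608985  9.21765766 -4.39571345] t 7.725
```

Run:
```python
from m import *
s=robot.sense(); d=np.array(s["tcp_pos"][:2])-O
print("fix",d@ex,d@ey,s["tcp_pos"][2],"F",s["wrist_force"],"t",s["t"])
robot.move_straight(W(.01,.103,.041),vel=.03,contact_N=30)
robot.sleep(.3)
s=robot.sense(); d=np.array(s["tcp_pos"][:2])-O
print("fix",d@ex,d@ey,s["tcp_pos"][2],"F",s["wrist_force"],"t",s["t"])
robot.move_straight(W(.01,.17,.041),vel=.12)
robot.move_straight(W(.01,.17,.16),vel=.15)
f=robot.grab_frame("top"); cv2.imwrite("pics/a.png",cv2.resize(f["image"][105:255,170:330,::-1],None,fx=4,fy=4))
P,o=measure(f)
c=o["red"][0].mean(0)[:2]-O; c2=np.array(o["red"][1][0])/1e3-O; print("red fix",c@ex,c@ey,c2@ex,c2@ey,"s",.1075-c2@ey, robot.sense()["t"])
```

```text
fix 0.010100553441089547 0.11281864792756353 0.0414305705144559 F [ 4.69902622  9.39188393 -7.00080277] t 7.975
fix 0.009847282193960555 0.11270767276252659 0.04187715817080324 F [  6.720305    16.36545493 -10.32348038] t 8.5917
blue 139 med z 0.0449 rect [699.7  18.8] [84.5 12.4] 78.8 mean [699.7  18.9  44. ]
red 116 med z 0.0537 rect [632.5 109.2] [46.1 24.7] 45.2 mean [629.8 110.7  53. ]
all 2665 med z 0.0252 rect [578.3  80.2] [269.4 328. ] 89.1 mean [628.3  38.4  25.1]
red fix 0.01556082427102618 0.07613406092149799 0.018518038584801482 0.07519015338662628 s 0.032309846613373716 10.2917
```

View pics/a.png

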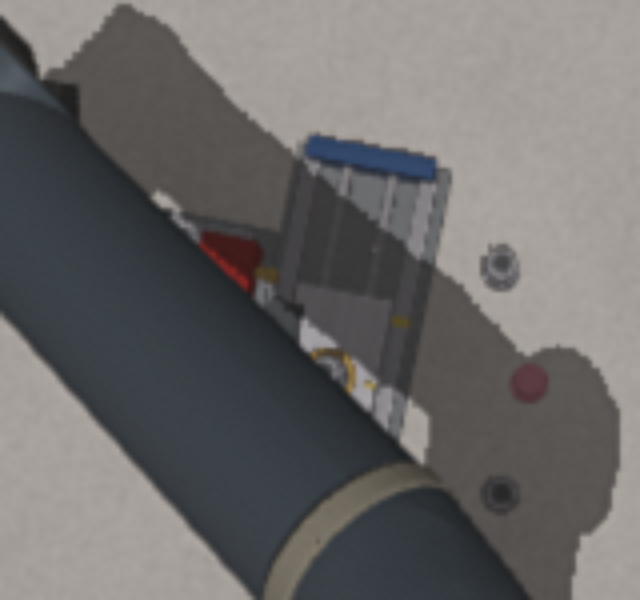

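The visible part of the red block has moved towards the slide, to (235,260) in the crop. The finger stopped hard at y 112.7 mm against about 113 expected for fully in, and the force rose without any motion. The arm hides the rest, so I move to the push plate and recheck before pushing.

Run:
```python
from m import *
j=robot.sense()["joint_pos"]
robot.move_straight(W(.01,.17,.2),vel=.15)
q=[robot.inverse_kinematics(W(-.15,0,.2),[np.pi,0,a]) for a in (yaw,yaw+np.pi)]
a=min((0,1),key=lambda i: 9e9 if q[i] is None else np.abs(np.array(q[i])-j).max())
ori=[np.pi,0,yaw+a*np.pi]
robot.goto(W(-.15,0,.2),ori)
robot.move_straight(W(-.15,0,.053),vel=.12)
f=robot.grab_frame("side"); cv2.imwrite("pics/b.png",cv2.resize(f["image"][170:270,160:310,::-1],None,fx=5,fy=5))
f=robot.grab_frame("top"); P,o=measure(f)
c2=np.array(o["red"][1][0])/1e3-O; print("red fix",c2@ex,c2@ey,"s",.1075-c2@ey, robot.sense()["t"], robot.sense()["wrist_force"])
```

```text
blue 134 med z 0.0444 rect [700.   18.7] [84.5 11.9] 78.8 mean [699.8  18.4  44. ]
red 207 med z 0.0531 rect [624.3 115.5] [39.1 39.3] 78.9 mean [624.2 115.8  53. ]
all 4125 med z 0.0256 rect [583.2  82. ] [333.4 274.5] 1.7 mean [605.7  57.8  25.8]
red fix 0.009238586363019228 0.07969823793615058 s 0.02780176206384942 13.2917 [ 0.43631837  0.17147519 -0.40289621]
```

View pics/b.png

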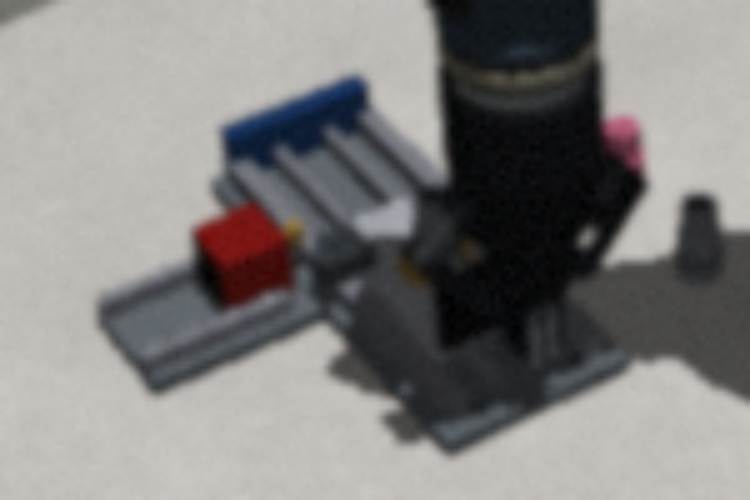

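The red block at (243,255) is fully in: the top view measures about 27.8 mm, at the 25 mm stop within error. The brass nose at (293,232) stands in the cam's path. Now I push the slide.

Run:
```python
from m import *
def st(tag):
    s=robot.sense(); d=np.array(s["tcp_pos"][:2])-O
    print(tag,"x %.4f y %.4f s~%.4f"%(d@ex,d@ey,d@ex+.1185),"Fx %.1f"%(np.array(s["wrist_force"][:2])@ex),"t %.2f"%s["t"],flush=True); return d@ex
h=robot.move_straight(W(-.10,0,.053),vel=.04,contact_N=1.5); st(("touch",h))
x=-.085
for x in (-.085,-.070,-.058):
    robot.move_straight(W(x,0,.053),vel=.035); a=st(x)
while a<-.060 and x<-.045:
    x+=.003; robot.move_straight(W(x,0,.053),vel=.03); a=st(x)
robot.sleep(.15); st("hold")
for x in (-.064,-.070,-.075,-.080): robot.move_straight(W(x,0,.053),vel=.03); st(x)
```

```text
('touch', True) x -0.1187 y -0.0001 s~-0.0002 Fx -0.9 t 14.09
-0.085 x -0.0861 y -0.0001 s~0.0324 Fx -4.5 t 15.23
-0.07 x -0.0707 y -0.0000 s~0.0478 Fx -4.0 t 15.81
-0.058 x -0.0587 y 0.0000 s~0.0598 Fx -4.0 t 16.30
hold x -0.0587 y -0.0001 s~0.0598 Fx -5.0 t 16.45
-0.064 x -0.0646 y -0.0003 s~0.0539 Fx -4.5 t 16.80
-0.07 x -0.0703 y -0.0003 s~0.0482 Fx -4.9 t 17.15
-0.075 x -0.0735 y 0.0006 s~0.0450 Fx -0.3 t 17.47
-0.08 x -0.0800 y 0.0001 s~0.0385 Fx 1.0 t 17.78
```

The spring force vanished at a travel of about 0.047, so the slide has latched on the pin. I retreat and check.

Run:
```python
from m import *
robot.move_straight(W(-.15,0,.053),vel=.12)
robot.move_straight(W(-.15,0,.22),vel=.15)
robot.goto([.42,-.45,.25],[np.pi,0,yaw-.5])
f=robot.grab_frame("top"); P,o=measure(f)
c2=np.array(o["red"][1][0])/1e3-O; print("red s",.1075-c2@ey, robot.sense()["t"], robot.sense()["wrist_force"])
# tall points: plate (z~72) and bushing top (z~78)
d=P[...,:2]-O; X=d@ex; Y=d@ey; z=P[...,2]
m=(abs(Y)<.04)&(abs(X)<.12)&(z>.06)&(z<.085)
n,l,s,c=cv2.connectedComponentsWithStats(m.astype(np.uint8))
for i in range(1,n):
    k=l==i; print(s[i,4],"x %.4f y %.4f z %.4f"%(np.median(X[k]),np.median(Y[k]),np.median(z[k])),"xr",X[k].min().round(4),X[k].max().round(4))
cv2.imwrite("pics/d.png",cv2.resize(f["image"][125:245,185:315,::-1],None,fx=5,fy=5,interpolation=cv2.INTER_CUBIC))
```

```text
blue 133 med z 0.0448 rect [700.   18.7] [84.5 11.9] 78.8 mean [699.7  17.7  44. ]
red 206 med z 0.0537 rect [624.1 115.7] [38.8 38.8] 78.8 mean [624.2 115.8  53. ]
all 4816 med z 0.0244 rect [579.   83.7] [330.4 277.1] 0.2 mean [588.3  60.3  25.2]
red s 0.027656583021811842 21.7167 [ 0.03004913 -0.07356073  0.19680054]
61 x -0.0054 y -0.0033 z 0.0776 xr -0.0142 0.0056
75 x -0.0577 y -0.0022 z 0.0724 xr -0.0612 -0.0529
```

View pics/d.png

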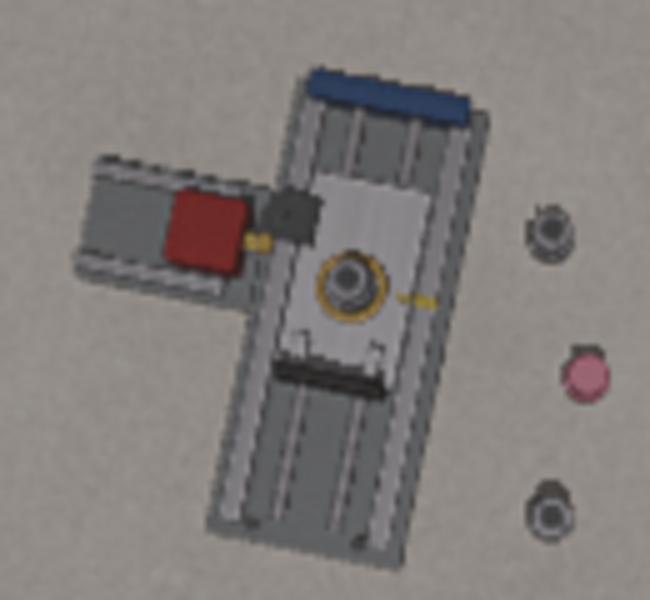

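The slide is latched. The cam at (290,217) rests against the pin nose at (258,241), and the plate front sits at x -61 mm, a travel of about 47 mm. The yellow marks line up at (418,300), the bushing stands upright in its ring at (350,285) with its top at 78 mm, and the spares have not moved.

```bash
python3 -c "
from plant import robot
print(robot.close_job())"
```

```text
the job is handed in; nothing more can be done
None
```

The job is handed in, though no verdict was shown: the stop block is fully in, the slide is latched at about 47 mm, and the bushing stands upright in its nest with the spares untouched.

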